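# Wind the bench timer and set it to the cure time

## Task

The glued bracket must cure for 50 minutes: set the bench timer with the orange knob. Like any wind-up timer, first twist its knob clockwise until the pointer is clearly past the red top mark (60 minutes), then turn it back down to the green mark (50 minutes) and let go. Leave the blue-knobbed timer as it is set.

Things in the scene. Friction and masses are not known exactly. Their poses are not given: they have to be found in the camera images.
- orange_timer (a joint): Knob of the orange-knobbed timer, the one to set; rad, 4 degrees (0.0698) a minute, growing clockwise seen from above. Green 50-minute mark 3.491, red 60-minute top mark 4.189, hard stop 4.538. Starts between 42 and 46 minutes (2.93 to 3.21). Light friction, 0.04 N m, no spring: it stays where left (the clockwork runs too slowly to notice).
- orange_timer_grip (a point): Grip point on the orange knob's vertical axis, 62 mm above the bench; turns with the knob: x along its finger bar to the pointer end (white line on top), y across it, z up. Bar 52 x 14 mm, 34 mm high; its top is 14 mm above this point. Round skirt of 28 mm radius, top 18 mm below this point. Pinch the bar across its 14 mm, from above.
- orange_timer_case: Case of the orange-knobbed timer: grey, 106 x 106 x 34 mm, fixed to the bench; origin at the centre of its underside, below the knob's axis. Black dial of 46 mm radius on top with white ticks every 5 minutes from 0, a broad green mark at 50 and a broad red one at 60, the last. Its x axis points to the 30-minute tick; the pointer shows green at 80 and red at 120 degrees clockwise from x.
- blue_timer_pointer (a point): Pointer end of the knob of the second, blue-knobbed timer (otherwise like the orange one, also fixed to the bench): 26 mm from its axis, at the top of its bar, 75 mm above the bench; x points outward along its pointer. Not to be turned. The timers may change places. Behind them stand a grinder and a press whose lever reaches out to x 0.54, y -0.19, z 0.37: approach from the robot's side.

How it is judged (in metres and radians):
On the way:
1. the orange knob has been twisted past the red 60-minute top mark (value of joint orange_timer above 4.2 rad), for 0.1 s.
At the end, for the whole second after the job is handed in: After having been past the red mark, the orange knob rests within about 10 degrees (2.5 minutes) of the green 50-minute mark (3.311 to 3.671 rad), not turning (value of joint orange_timer between 3.311 and 3.671 rad and velocity of joint orange_timer between -0.05 and 0.05 rad/s); the robot touches nothing.
It fails at once if the blue timer's knob was turned (its pointer end moved more than 5 mm) (distance of blue_timer_pointer from where it was at the start of the episode above 0.005 m).
It also fails if it takes over 38 s, if anything falls off the work surface, if the arm or the gripper's body presses on something with over 40 N, if the wrist force passes 120 N, or if a joint passes its speed limit or range.

## Robot

A 6-joint arm with a two-finger parallel gripper is mounted at the origin on a cart in front of the work surface, level with it; the furniture and walls round the work are solid. World frame = base frame: x ahead of the robot, y to its left, z up, the work surface at z = 0. Lengths are in m, angles in degrees, forces in N, time in s.
With the tool pointing down it reaches from about 0.25 to 0.725 m from the base axis. Payload 9.7 kg.
Tool frame: the origin (TCP) lies at the very end of the fingers, on their centre line; the grasp point (between the pads) lies 19 mm behind it; z points along the fingers, y is the line along which they close (so a half turn about z gives the same grasp; the last joint's range is limited). The gripper opens to 85 mm and grips with 20 to 120 N. Pads are 22 mm wide; open, the fingers measure 114 mm over their backs; the gripper's body (76 mm by 85 mm) begins 54 mm behind the grasp point. The pads swing forward as they close: fully open they stand 13 mm farther back than shut.
Start: joints at [-69.213, 4.979, 10.078, 95.1, 0, 90], TCP at [0.195, -0.514, 0.231] pointing down, gripper open.
Joint ranges: [-179.16, 179.16], [-48.56, 103.87], [-65.8, 70.77], [-126.05, 130.52], [-82.76, 87.17], [-180, 180]. Speed limits (degrees/s): [127.2, 127.2, 147.25, 180, 180, 180].

## Interface

Orientations are given as [roll, pitch, yaw] about the fixed x, y, z axes, in that order (R = Rz(yaw) Ry(pitch) Rx(roll)).
In Python, from workcell import bot gives the robot as it stands.
- The arm moves only by the tool arm_command, never from a script. Its argument "series" is a list of rows, each a list of 4 numbers: the shift along the tool's x, y, z in m, then the turn about the tool's z in rad. A call has exactly 5 rows; each row is the pose to reach, as a shift and turn from the pose commanded when the call began, along the tool's axes at that moment; what a row does not reach only later rows make up. A row lasts 1/10 s, in which the tool goes at most 50 mm and 8.59 degrees, less where a joint would pass 70% of its speed; a pose out of reach is approached as far as the arm can. A call with a gripper value outside its range is refused whole. "hand" is the finger opening in m, from 0 to 0.0854, set as the call begins (left out, the last holds). The fingers move at their own pace and stop on an object; "grip_force" is the grip in N (left out, the last holds). Time passes only in rows, so rows that repeat a pose let the fingers close, or fill a call up. It gives the time, the measured TCP pose, the force, the opening and the grip force at its end, in the units of the state.
- bot.get_obs(): the state, without advancing time (a new reading comes with each control period).
- bot.camera(name): name is "scene" or "top"; returns a dict with "color" (384x512x3 uint8, blue, green, red), "camera_matrix" (3x3 intrinsics, pixels), "xyz" and "orientation" of the camera in the world. Camera axes: x right, y up, looking along -z (the intrinsics and any distortion apply to the point x, -y, -z); pixel columns grow to the right and rows downward; lengths in m; the calibration is good to about 2 mm. A picture is of the moment at which its call begins. There is no depth.
- bot.job_done(): hands the job in; it is judged then, once.
Trained networks look in the newest picture that a camera, given by its name, has taken for a name from the list of things; names that differ only in an ending like _2 or _b are one class to them, and where a whole thing is asked for, a point or a joint stands for the part that bears it (a point fixed in the world has none). Each returns a list of dicts, best first, with "confidence" (0 to 1); they miss things now and then, are a little off and sometimes report something else, mostly with a low value. They report only what shows in the picture. A call takes as long as a camera call.
- bot.find_in(camera, target): "location" ([column, row] in pixels, amid what is visible of it).
- bot.mark_of(camera, target): "location" ([column, row] in pixels: a listed point, or the origin of a listed thing).
The state is a dict: "time": time; "q": joint angles; "qd": joint speeds; "joint_efforts": joint torques, N m; "ee_pos": TCP position; "tcp_rot": TCP orientation; "wrist_force": force on the tool from outside, world axes, zero at the start; "torque": the same for the moment, N m; "opening": finger opening in m; "grasp_force": force on a finger pad.
Only numpy, scipy, OpenCV 4.12 (cv2) and the standard library are available. Lean on these libraries where they do the work, as an engineer would, in place of code of your own. Each camera call takes 0.05 s, during which the arm holds its last target. There are 200 camera calls.

## Working session

There is one attempt and no reset: what is moved stays moved. The work goes in short steps, Python scripts to look and compute and a tool call to move; the robot and the scene stay as the last step left them, time stands still between calls to the robot, and variables do not carry over. Pictures are saved under pics/ and viewed, at most 10 in all, crops included, and the job is handed in when it is done.

Besides the shell and the picture viewer there is one more tool, called after "Call:" as name(argument=value, ...) on one line, values as JSON. arm_command: Moves the arm, as the interface text tells. Its arguments: {"type":"object","properties":{"series":{"type":"array"},"hand":{"type":"number"},"grip_force":{"type":"number"}},"required":["series"]}

```bash
mkdir -p pics; cat > h.py <<'E'
import numpy as np, cv2
from workcell import bot
from scipy.spatial.transform import Rotation as R
def rot(o):
    o=np.array(o,float)
    if o.shape==(3,3): return o
    if o.size==4: return R.from_quat(o).as_matrix()
    return R.from_euler('xyz',o,degrees=True).as_matrix()
def world(c,px,z):
    K=np.array(c['camera_matrix']);p=np.linalg.inv(K)@[px[0],px[1],1]
    d=rot(c['orientation'])@[p[0],-p[1],-p[2]];o=np.array(c['xyz'])
    return o+d*(z-o[2])/d[2]
E
python3 - <<'E'
from h import *
np.set_printoptions(precision=4,suppress=True)
o=bot.get_obs();print(o['time'],o['ee_pos'],o['tcp_rot'],o['opening'])
ims=[]
for n in('top','scene'):
    c=bot.camera(n);cv2.imwrite(f'pics/{n}0.png',c['color']);print(n,c['xyz'],c['orientation'],[k for k in c])
    for t,z in(('orange_timer_grip',.062),('orange_timer_case',0),('blue_timer_pointer',.075)):
        for m in bot.mark_of(n,t)[:2]: print(t,m['location'],m['confidence'],world(c,m['location'],z))
    ims.append(c['color'])
E
```

```text
0.0 [ 0.1951 -0.514   0.2306] [-179.9226   -0.0021   20.7876] 0.08546837080058389
top [0.3073 0.0987 0.9776] [  8.8641  -1.4052 -89.2947] ['color', 'camera_matrix', 'xyz', 'orientation']
orange_timer_grip [320.7, 177.1] 0.88 [ 0.4929 -0.0395  0.062 ]
orange_timer_case [315.8, 187.4] 0.97 [ 0.4842 -0.0389  0.    ]
blue_timer_pointer [221.3, 204.5] 0.93 [0.4359 0.1457 0.075 ]
scene [-0.098   0.6442  0.4275] [  66.0116    0.4345 -136.4394] ['color', 'camera_matrix', 'xyz', 'orientation']
orange_timer_grip [276.2, 179.1] 0.82 [ 0.4789 -0.0323  0.062 ]
orange_timer_case [275.1, 202.1] 0.57 [ 0.4795 -0.0301  0.    ]
blue_timer_pointer [238.5, 206.3] 0.58 [0.4199 0.1533 0.075 ]
```

```bash
python3 - <<'E'
import cv2
a=cv2.imread('pics/top0.png')[130:270,180:360]
cv2.imwrite('pics/topc.png',cv2.resize(a,None,fx=4,fy=4,interpolation=cv2.INTER_CUBIC))
a=cv2.imread('pics/scene0.png')[130:270,180:360]
cv2.imwrite('pics/scenec.png',cv2.resize(a,None,fx=4,fy=4,interpolation=cv2.INTER_CUBIC))
E
```

```text
(no output)
```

View pics/topc.png

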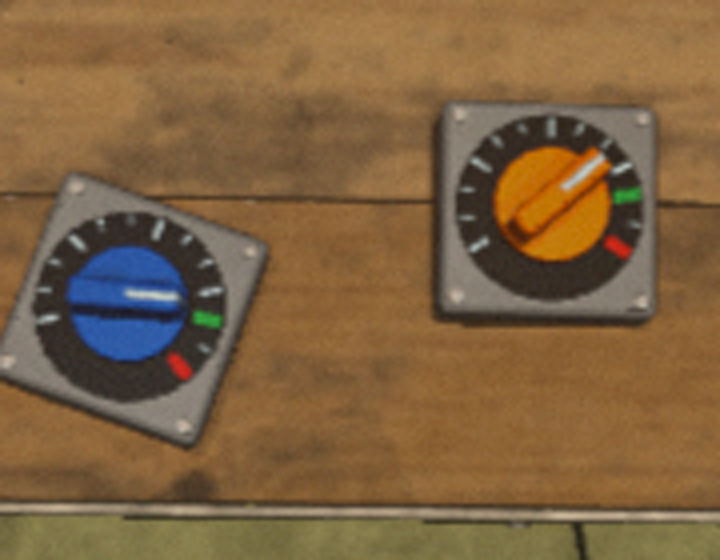

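View pics/scenec.png

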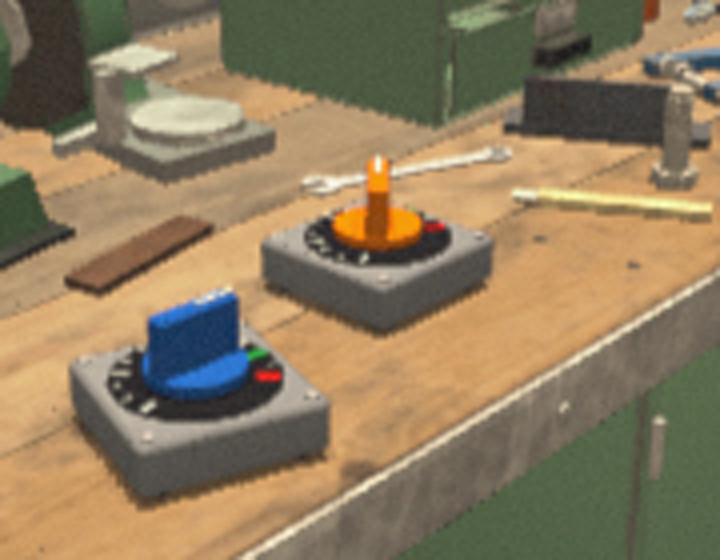

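```bash
python3 - <<'E'
from h import *
np.set_printoptions(precision=4,suppress=True)
T=bot.camera('top');S=bot.camera('scene')
f=lambda u,v:(180+(u-1.5)/4,130+(v-1.5)/4)
print('skirt',world(T,f(552,204),.044),'dial',world(T,f(550,207.5),.034))
print('scene skirt',world(S,f(379,228),.044))
a,b=world(T,f(565,188),.076),world(T,f(603,157),.076);d=b-a
print('line',a,b,np.degrees(np.arctan2(d[1],d[0])))
a,b=world(T,f(518,232),.076),world(T,f(604,160),.076);d=b-a
print('bar',a,b,(a+b)/2,np.linalg.norm(d),np.degrees(np.arctan2(d[1],d[0])))
c=world(T,f(550,207),.034)
for n,p in(('green',(627,196)),('red',(618,247)),('0',(480,245)),('30',(551,127)),('mid?',(552,127))):
    e=world(T,f(*p),.034)-c;print(n,np.linalg.norm(e),np.degrees(np.arctan2(e[1],e[0])))
# triangulate network grip marks
def ray(c,px):
    o=np.array(c['xyz']);w=world(c,px,0)-o;return o,w/np.linalg.norm(w)
def tri(p,q):
    A=0;B=0
    for o,w in(ray(T,p),ray(S,q)):
        M=np.eye(3)-np.outer(w,w);A=A+M;B=B+M@o
    return np.linalg.solve(A,B)
print('tri skirt',tri(f(552,204),f(379,228)))
print('tri grip',tri((320.7,177.1),(276.2,179.1)))
print('scene line tip', world(S,f(379,160),.076))
print(T['camera_matrix'],S['camera_matrix'])
E
```

```text
skirt [ 0.4896 -0.0363  0.044 ] dial [ 0.4898 -0.0367  0.034 ]
scene skirt [ 0.4788 -0.0257  0.044 ]
line [ 0.491  -0.0378  0.076 ] [ 0.506  -0.0556  0.076 ] -49.93637442849507
bar [ 0.4699 -0.0158  0.076 ] [ 0.5046 -0.0561  0.076 ] [ 0.4872 -0.0359  0.076 ] 0.053179260090707864 -49.23466890389957
green 0.03806888269784369 -80.80920217906812
red 0.03806690830815891 -120.19573275610904
0 0.03912621404443409 119.50485455764935
30 0.03977335034315579 -1.052836765565487
mid? 0.039794194691936575 -1.7577931565147227
tri skirt [ 0.4903 -0.0378  0.0368]
tri grip [ 0.4917 -0.0425  0.0556]
scene line tip [ 0.5009 -0.0505  0.076 ]
[[496.3398   0.     258.1314]
 [  0.     496.3398 198.3899]
 [  0.       0.       1.    ]] [[391.4616   0.     255.4451]
 [  0.     391.4616 190.2407]
 [  0.       0.       1.    ]]
```

Top picture: the orange knob is at about (318,181) px with its pointer towards the 42-minute position, and the blue timer is well to the left. The knob axis comes out at about (0.489, -0.0365) with the bar at yaw -49.5°. The sizes match what was given: the bar measures 53 mm, green is at -80.8° and red at -120.2°. I'll move to the robot's side first.

Call:
arm_command(series=[[0.029,-0.0386,0,0],[0.058,-0.0772,0,0],[0.087,-0.1158,0,0],[0.116,-0.1544,0,0],[0.145,-0.193,0,0]], hand=0.0854)

```text
time: 1.0
ee_pos: [0.2622, -0.2806, 0.2313]
tcp_rot: [180.0, -0.0, 20.7]
wrist_force: [1.0, 0.5, 1.1]
opening: 0.0854
grasp_force: 0.0
```

Call:
arm_command(series=[[0.029,-0.0386,0,0],[0.058,-0.0772,0,0],[0.087,-0.1158,0,0],[0.116,-0.1544,0,0],[0.146,-0.193,0,0]])

```text
time: 1.5
ee_pos: [0.3302, -0.0482, 0.2317]
tcp_rot: [180.0, -0.1, 20.8]
wrist_force: [-0.0, -1.6, 0.0]
opening: 0.0857
grasp_force: 0.0
```

Call:
arm_command(series=[[0,0,0,-0.14],[0,0,0,-0.28],[0,0,0,-0.42],[0,0,0,-0.56],[0,0,0,-0.7]])

```text
time: 2.0
ee_pos: [0.3302, -0.0499, 0.2314]
tcp_rot: [180.0, -0.0, 61.3]
wrist_force: [-0.6, 0.2, 0.6]
opening: 0.0852
grasp_force: 0.0
```

Call:
arm_command(series=[[0,0,0,-0.14],[0,0,0,-0.28],[0,0,0,-0.42],[0,0,0,-0.56],[0,0,0,-0.7]])

```text
time: 2.5
ee_pos: [0.3302, -0.05, 0.2314]
tcp_rot: [180.0, 0.0, 101.3]
wrist_force: [-0.3, -0.1, -0.0]
opening: 0.0854
grasp_force: 0.0
```

Call:
arm_command(series=[[0,0,0,-0.13],[0,0,0,-0.26],[0,0,0,-0.39],[0,0,0,-0.515],[0,0,0,-0.515]])

```text
time: 3.0
ee_pos: [0.3302, -0.0501, 0.2314]
tcp_rot: [180.0, 0.0, 130.6]
wrist_force: [0.5, 0.3, 0.6]
opening: 0.0855
grasp_force: 0.0
```

```bash
cat >> h.py <<'E'
def togo(g):
    "shift in tool axes to world point g"
    o=bot.get_obs();r=rot(o['tcp_rot']);print(o['time'],o['ee_pos'],o['tcp_rot'],o['q'],'shift',r.T@(np.array(g)-o['ee_pos']))
E
python3 -c "
from h import *
np.set_printoptions(precision=4,suppress=True)
togo([.4893,-.0365,.13])"
```

```text
3.0 [ 0.3302 -0.0501  0.2314] [179.9858   0.0158 130.6088] [ -8.619  -24.2724 -15.1676  99.0836   0.0005  40.7722] shift [-0.0932  0.1295  0.1015]
```

Call:
arm_command(series=[[-0.019,0.026,0.02,0],[-0.038,0.052,0.04,0],[-0.057,0.078,0.061,0],[-0.076,0.104,0.081,0],[-0.093,0.1295,0.1015,0]])

```text
time: 3.5
ee_pos: [0.4905, -0.0365, 0.1289]
tcp_rot: [180.0, 0.0, 130.3]
wrist_force: [-0.2, -0.9, 0.9]
opening: 0.0854
grasp_force: 0.0
```

Call:
arm_command(series=[[0,0,0,0],[0,0,0.01,0],[0,0,0.02,0],[0,0,0.03,0],[0,0,0.03,0]])

```text
time: 4.0
ee_pos: [0.4881, -0.0367, 0.0987]
tcp_rot: [-180.0, -0.0, 130.5]
wrist_force: [0.4, -0.6, 0.2]
opening: 0.0855
grasp_force: 0.0
```

```bash
python3 - <<'E'
from h import *
np.set_printoptions(precision=4,suppress=True)
T=bot.camera('top');S=bot.camera('scene');togo([.4893,-.0365,.049])
a=T['color'][130:270,230:410];b=S['color'][110:250,180:360]
cv2.imwrite('pics/over.png',cv2.resize(np.vstack([a,b]),None,fx=2.1,fy=2.1,interpolation=cv2.INTER_CUBIC))
E
```

```text
4.1 [ 0.4888 -0.0367  0.1001] [179.9814   0.0202 130.4804] [ -4.2971  -3.7774 -13.2527  80.4973  -0.0012  45.2225] shift [-0.0001  0.0005  0.0511]
```

View pics/over.png

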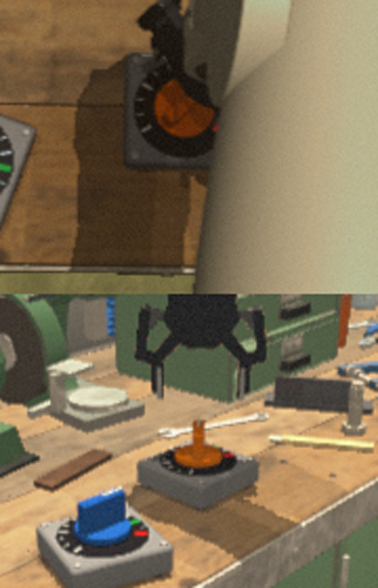

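The fingers (x 158 and 243 in the scene crop) straddle the bar (x 200) evenly. Next I descend and close.

Call:
arm_command(series=[[0,0,0.013,0],[0,0,0.026,0],[0,0,0.039,0],[0,0,0.051,0],[0,0,0.051,0]])

```text
time: 4.6
ee_pos: [0.4878, -0.0365, 0.0464]
tcp_rot: [-179.9, -0.1, 130.5]
wrist_force: [0.1, -0.2, -0.7]
opening: 0.0858
grasp_force: 0.0
```

Call:
arm_command(series=[[0,0,0,0],[0,0,0,0],[0,0,0,0],[0,0,0,0],[0,0,0,0]], hand=0.0, grip_force=30)

```text
time: 5.1
ee_pos: [0.4899, -0.0364, 0.0493]
tcp_rot: [179.9, 0.0, 130.5]
wrist_force: [7.9, 10.4, 0.9]
opening: 0.0136
grasp_force: 33.1
```

Call:
arm_command(series=[[0,0,0,0],[0,0,0,0],[0,0,0,0],[0,0,0,0],[0,0,0,0]])

```text
time: 5.6
ee_pos: [0.4899, -0.0363, 0.0493]
tcp_rot: [179.9, 0.0, 130.5]
wrist_force: [3.9, 3.9, 1.3]
opening: 0.0136
grasp_force: 33.5
```

Call:
arm_command(series=[[0,0,0,0.1],[0,0,0,0.2],[0,0,0,0.3],[0,0,0,0.4],[0,0,0,0.5]])

```text
time: 6.1
ee_pos: [0.4894, -0.0365, 0.0493]
tcp_rot: [180.0, -0.0, 101.6]
wrist_force: [0.9, 2.0, 3.6]
opening: 0.0135
grasp_force: 33.8
```

Call:
arm_command(series=[[0,0,0,0.1],[0,0,0,0.2],[0,0,0,0.3],[0,0,0,0.4],[0,0,0,0.5]])

```text
time: 6.6
ee_pos: [0.4889, -0.0364, 0.0493]
tcp_rot: [-180.0, -0.0, 73.0]
wrist_force: [-2.8, 2.4, 5.5]
opening: 0.0134
grasp_force: 34.1
```

Call:
arm_command(series=[[0,0,0,0.1],[0,0,0,0.2],[0,0,0,0.3],[0,0,0,0.38],[0,0,0,0.43]])

```text
time: 7.1
ee_pos: [0.4885, -0.0361, 0.0493]
tcp_rot: [-179.9, -0.0, 48.4]
wrist_force: [-4.1, 4.4, 6.9]
opening: 0.0132
grasp_force: 34.3
```

Call:
arm_command(series=[[0,0,0,0],[0,0,0,0],[0,0,0,0],[0,0,0,0],[0,0,0,0]])

```text
time: 7.6
ee_pos: [0.4885, -0.0361, 0.0493]
tcp_rot: [-179.9, -0.0, 48.6]
wrist_force: [-4.2, 4.0, 7.7]
opening: 0.0135
grasp_force: 34.3
```

```bash
python3 - <<'E'
from h import *
np.set_printoptions(precision=4,suppress=True)
T=bot.camera('top');S=bot.camera('scene');togo([.4893,-.0365,.049]);print(bot.get_obs()['torque'])
a=T['color'][130:270,230:410];b=S['color'][110:250,180:360]
cv2.imwrite('pics/tw.png',cv2.resize(np.hstack([a,b]),None,fx=2.2,fy=2.2,interpolation=cv2.INTER_CUBIC))
E
```

```text
7.7 [ 0.4885 -0.0361  0.0493] [-179.9182   -0.0103   48.5922] [ -4.2644  -2.7066 -17.8941  74.8716   0.0576 127.1434] shift [0.0002 0.0008 0.0003]
[ 0.9749  0.9379 -0.0235]
```

View pics/tw.png

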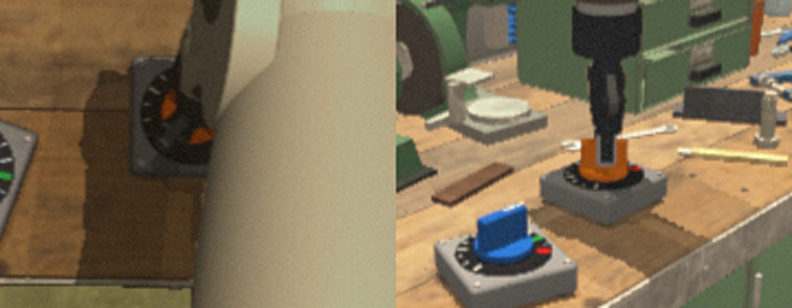

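The bar turned with the fingers and now faces the scene camera broadside, at about 250.7°, past the red mark. Now back to green.

Call:
arm_command(series=[[0,0,0,-0.1],[0,0,0,-0.2],[0,0,0,-0.3],[0,0,0,-0.4],[0,0,0,-0.5]])

```text
time: 8.2
ee_pos: [0.4889, -0.0364, 0.0493]
tcp_rot: [-180.0, -0.0, 77.5]
wrist_force: [-0.4, 3.6, 5.2]
opening: 0.0138
grasp_force: 34.0
```

Call:
arm_command(series=[[0,0,0,-0.1],[0,0,0,-0.2],[0,0,0,-0.3],[0,0,0,-0.36],[0,0,0,-0.385]])

```text
time: 8.7
ee_pos: [0.4893, -0.0365, 0.0493]
tcp_rot: [180.0, -0.0, 99.4]
wrist_force: [1.2, 3.5, 5.4]
opening: 0.0132
grasp_force: 33.9
```

Call:
arm_command(series=[[0,0,0,0],[0,0,0,0],[0,0,0,0],[0,0,0,0],[0,0,0,0]])

```text
time: 9.2
ee_pos: [0.4893, -0.0365, 0.0493]
tcp_rot: [180.0, -0.0, 99.2]
wrist_force: [0.3, 3.9, 6.7]
opening: 0.0132
grasp_force: 34.1
```

Call:
arm_command(series=[[0,0,0,0],[0,0,0,0],[0,0,0,0],[0,0,0,0],[0,0,0,0]], hand=0.0854)

```text
time: 9.7
ee_pos: [0.489, -0.0367, 0.0486]
tcp_rot: [-180.0, 0.0, 99.3]
wrist_force: [-0.0, -0.1, 0.0]
opening: 0.0838
grasp_force: 0.0
```

Call:
arm_command(series=[[0,0,0,0],[0,0,0,0],[0,0,-0.01,0],[0,0,-0.025,0],[0,0,-0.04,0]])

```text
time: 10.2
ee_pos: [0.4893, -0.0366, 0.0906]
tcp_rot: [180.0, 0.0, 99.3]
wrist_force: [-0.2, 0.7, -0.1]
opening: 0.0859
grasp_force: 0.0
```

Call:
arm_command(series=[[0,0,-0.03,0],[0,0,-0.06,0],[0,0,-0.09,0],[0,0,-0.12,0],[0,0,-0.14,0]])

```text
time: 10.7
ee_pos: [0.4895, -0.0367, 0.2327]
tcp_rot: [179.8, 0.0, 99.3]
wrist_force: [0.2, 0.2, -0.0]
opening: 0.0852
grasp_force: 0.0
```

```bash
python3 -c "
from h import *
togo([.33,-.05,.23])"
```

```text
10.7 [ 0.48949147 -0.03667516  0.23270634] [1.79792478e+02 4.93475145e-02 9.92814940e+01] [-4.28529336e+00 -3.30067920e+00  1.85787881e+00  9.49452508e+01
  7.09818334e-04  7.64331246e+01] shift [ 0.01257553 -0.1595612   0.0021176 ]
```

Call:
arm_command(series=[[0.0025,-0.032,0,0],[0.005,-0.064,0,0],[0.0075,-0.096,0,0],[0.01,-0.128,0,0],[0.0125,-0.16,0,0]])

```text
time: 11.2
ee_pos: [0.3279, -0.0501, 0.2302]
tcp_rot: [179.9, 0.0, 99.3]
wrist_force: [-0.4, 1.1, 0.7]
opening: 0.0855
grasp_force: 0.0
```

Call:
arm_command(series=[[-0.04,0,0,0],[-0.08,0,0,0],[-0.12,0,0,0],[-0.16,0,0,0],[-0.2,0,0,0]])

```text
time: 11.7
ee_pos: [0.3614, -0.2493, 0.2306]
tcp_rot: [179.9, 0.1, 99.3]
wrist_force: [0.6, 0.2, -0.4]
opening: 0.0853
grasp_force: 0.0
```

Call:
arm_command(series=[[-0.03,0,0,0],[-0.06,0,0,0],[-0.08,0,0,0],[-0.08,0,0,0],[-0.08,0,0,0]])

```text
time: 12.2
ee_pos: [0.3743, -0.3265, 0.2297]
tcp_rot: [180.0, 0.0, 99.2]
wrist_force: [0.3, 0.4, 0.0]
opening: 0.0855
grasp_force: 0.0
```

```bash
python3 - <<'E'
from h import *
T=bot.camera('top');togo([0,0,0])
cv2.imwrite('pics/end.png',cv2.resize(T['color'][130:270,180:360],None,fx=4,fy=4,interpolation=cv2.INTER_CUBIC))
E
```

```text
12.25 [ 0.37430426 -0.32606699  0.22969449] [1.79970444e+02 2.32842597e-02 9.92783870e+01] [-4.10645731e+01 -2.43415651e+00  2.35335804e+00  9.47507261e+01
  7.89482750e-03  3.96570364e+01] shift [ 0.3822439  -0.31695317  0.2293757 ]
```

View pics/end.png

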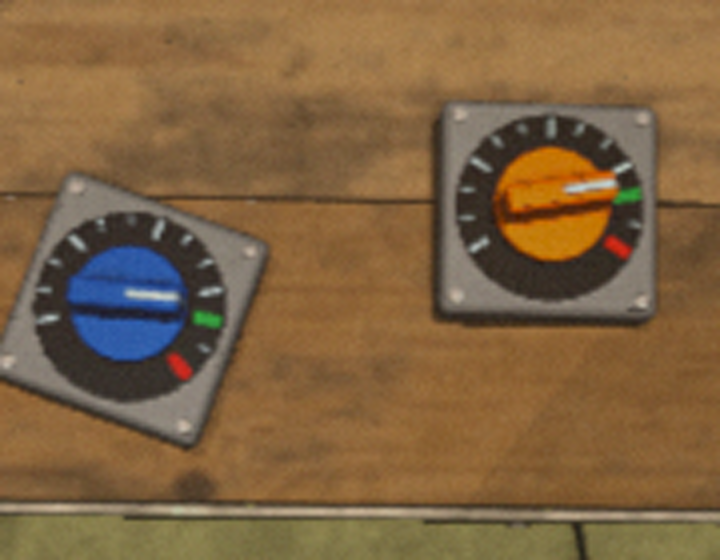

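The end picture shows the orange pointer line from (565,190) to (615,184), parallel to the direction of the green mark at (627,196). The blue knob is unchanged and the arm is clear.

```bash
python3 -c "
from workcell import bot
print(bot.job_done())"
```

```text
the job is handed in; nothing more can be done
None
```

I twisted the orange timer past the red 60-minute mark, turned it back to the green 50-minute mark and let go; the last picture shows its pointer on green, the blue timer unchanged and the arm clear, and the job is handed in (no verdict came back).

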